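# Probe a monitor stand's socket and fit the post that comes out level

## Task

The second monitor stand still needs its post, and packing hidden in its socket makes the socket's depth unknown: take the depth rod from the tool block, feel down to the bottom of the empty socket with it, and put it back in its hole in the block. Then lower (do not drop) into the socket, right down to the bottom, the one spare post whose top comes out level with the finished stand's post, and let go of it. Leave the other posts standing upright on the desk and do not push the adapter, tape measure, bottle and tape roll about or knock anything over.

Things in the scene. Friction and masses are not known exactly. Their poses are not given: they have to be found in the camera images.
- socket_mouth (a point): Mouth centre of the empty socket: upright blind bore, 40 mm across, in the top of a dark steel column (60 mm across, 115 mm high) on a plate 150 x 120 x 8 mm (x along 150, z up); the one base without a post, fixed. The bore's flat rigid floor is 40, 62, 84 or 106 mm below the mouth: out of sight, to be probed. Nothing stops a rod on the way.
- finished_top (a point): Centre of the top of the finished stand's post (z up): same base and column, fixed; its post, 34 mm across, stands 70 mm out of the column, so its top is 185 mm above the desk. The height to match, and an obstacle.
- gauge_grip (a point): Centre of the depth rod's handle, 170 mm above its tip and at the start 178 mm above the desk: black, 24 mm across, 60 mm long, on a steel rod 12 mm across with 140 mm bare below the handle and dark rings every 20 mm from the tip; 200 mm in all, about 0.15 kg. z up along the rod, tip to handle. It starts loose and upright in the tool block; lift it straight out.
- gauge_tip (a point): Flat lower end of the depth rod, on its axis; z up along the rod.
- block_hole (a point): Mouth centre of the depth rod's hole in the grey tool block (110 x 60 x 50 mm high, x along 110, fixed): upright, 15 mm across, 42 mm deep, mouth 50 mm above the desk. Two steel bits stand 14 mm above the block, 36 mm either side of the hole along x.
- post_a_center (a point): Centre, half-way up, of a loose spare post 110 mm long: plain aluminium tube 34 mm across with a black cap at its upper end (about 0.24 kg, may vary by a third). It starts standing upright on the desk. z up along the post. The four spare posts are 110, 132, 154 and 176 mm long, else alike.
- post_a_top (a point): Centre of the capped upper end of the 110 mm post; z up along the post.
- post_b_center (a point): Centre, half-way up, of a loose spare post 132 mm long: plain aluminium tube 34 mm across with a black cap at its upper end (about 0.29 kg, may vary by a third). It starts standing upright on the desk. z up along the post. The four spare posts are 110, 132, 154 and 176 mm long, else alike.
- post_b_top (a point): Centre of the capped upper end of the 132 mm post; z up along the post.
- post_c_center (a point): Centre, half-way up, of a loose spare post 154 mm long: plain aluminium tube 34 mm across with a black cap at its upper end (about 0.34 kg, may vary by a third). It starts standing upright on the desk. z up along the post. The four spare posts are 110, 132, 154 and 176 mm long, else alike.
- post_c_top (a point): Centre of the capped upper end of the 154 mm post; z up along the post.
- post_d_center (a point): Centre, half-way up, of a loose spare post 176 mm long: plain aluminium tube 34 mm across with a black cap at its upper end (about 0.39 kg, may vary by a third). It starts standing upright on the desk. z up along the post. The four spare posts are 110, 132, 154 and 176 mm long, else alike.
- post_d_top (a point): Centre of the capped upper end of the 176 mm post; z up along the post.
- adapter_center (a point): Centre, 15 mm above the desk, of a loose black power adapter, 125 x 56 x 30 mm high (x along it), lying on the desk. A bystander, to be left where it is.
- tapemeasure_center (a point): Centre, 31 mm above the desk, of a loose grey tape measure, 70 x 40 x 62 mm high (x along its 70 mm), standing on the desk. A bystander, to be left where it is.
- cleaner_center (a point): Centre, 85 mm above the desk, of a loose white screen-cleaner bottle, 50 mm across, 170 mm high, standing on the desk. A bystander, to be left where it is.
- taperoll_center (a point): Centre, 12 mm above the desk, of a loose white roll of tape, 72 mm across, 24 mm high, lying flat on the desk. A bystander, to be left where it is.

How it is judged:
By the outcome, as a careful person would: the job done as asked, in the order asked, and still so for the second after the job is handed in, with the robot touching nothing.
It also fails if it takes over 64 s, if anything falls off the work surface, if the arm or the gripper's body presses on something with over 40 N, if the wrist force passes 120 N, or if a joint passes its speed limit or range.

## Robot

A 6-joint arm with a two-finger parallel gripper is mounted at the origin on the work surface. World frame = base frame: x ahead of the robot, y to its left, z up, the work surface at z = 0. Lengths are in m, angles in degrees, forces in N, time in s.
With the tool pointing down it reaches from about 0.3 to 1 m from the base axis. Payload 5.1 kg.
Tool frame: the origin (TCP) lies between the finger pads; the fingertips stand 11 mm ahead of it and the grasp point (between the pads) lies 8 mm behind it; z points along the fingers, x is the direction in which the jaws open and shut, and the axes are right-handed (so a half turn about z gives the same grasp; the last joint's range is limited). The gripper opens to 95 mm and grips with 3 to 60 N. Pads are 20 mm wide; open, the fingers measure 119 mm over their backs; the gripper's body (75 mm by 180 mm) begins 59 mm behind the grasp point.
Start: joints at [60.756, 7.093, 94.555, -0, 78.352, -4.733], TCP at [0.27, 0.591, 0.187] pointing down, gripper open.
Joint ranges: [-149.61, 149.61], [-58.7, 133.49], [1.44, 155.28], [-77.14, 257.14], [18.33, 153.61], [-166.67, 166.67]. Speed limits (degrees/s): [147.25, 147.25, 180, 180, 180, 180].

## Interface

Orientations are given as a 3x3 rotation matrix whose columns are the frame's x, y, z axes.
In Python, from cell import state, imaging, ticket, models gives the robot as it stands. The module is installed in compiled form; this text tells all that it offers.
- The arm moves only by the tool move_arm, never from a script. Its argument "increments" is a list of rows, each a list of 3 entries, a list of its own where there are three numbers: the shift along the tool's x, y, z in mm, then the turn about the tool's z in rad, then the opening, from 0 (shut) to 1 (fully open). In form: [[[x, y, z], spin, gripper], ...]. A call has 1 to 12 rows; each row is the pose to reach, as a shift and turn from the pose commanded when the call began, along the tool's axes at that moment; what a row does not reach only later rows make up. A row lasts 1/8 s, in which the tool goes at most 62.5 mm and 10.7 degrees, less where a joint would pass 70% of its speed; a pose out of reach is approached as far as the arm can. A call with a gripper value outside its range is refused whole. The fingers move at their own pace and stop on an object; "squeeze" is the grip in N (left out, the last holds). Time passes only in rows, so rows that repeat a pose let the fingers close. It gives the time, the measured TCP pose, the force and the opening at its end, in the units of the state.
- state(): the state, without advancing time (a new reading comes with each control period).
- imaging.snapshot(name): name is "scene" or "top" or "wrist"; returns a dict with "color" (420x560x3 uint8, red, green, blue), "depth" (420x560 float32, m along the optical axis (not along the pixel's ray), 0 where there is no reading), "fovy" (degrees; the focal length in pixels is half the picture's height over the tangent of half this angle, whatever the lens; pixels are square), "cx", "cy" (the principal point, pixels), "camera_from_world" (4x4, takes a point from world to camera coordinates); the wrist camera has in their place "hand_eye" (4x4, takes a point from camera to tool coordinates, whose origin is the TCP and whose axes are the tool frame's). Camera axes: x right, y down, z forward; pixel columns grow to the right and rows downward; lengths in m; the calibration is good to about 2 mm. A picture is of the moment at which its call begins: read the wrist's pose just before it.
- ticket.job_done(): hands the job in, once; it reports no verdict.
Trained networks look in a picture, given as the dict that the camera call returned (one of the last four; its "shot" number tells which), for a name from the list of things; names that differ only in an ending like _2 or _b are one class to them, and where a whole thing is asked for, a point or a joint stands for the part that bears it (a point fixed in the world has none). Each returns a list of dicts, best first, with "p" (0 to 1); they miss things now and then, are a little off and sometimes report something else, mostly with a low value. They report only what shows in the picture. A call takes as long as a camera call.
- models.regions_of(picture, name): "pixels" (420x560 bool, what is visible of it).
- models.landmark_of(picture, name): "position" ([x, y, z] in m, in the coordinates of the camera as it stood for that picture, good to about 4 mm: a listed point, or the origin of a listed thing).
The state is a dict: "t": time; "q": joint angles; "joint_vel": joint speeds; "joint_efforts": joint torques, N m; "eef_pos": TCP position; "eef_rot": TCP orientation; "wrist_force": force on the tool from outside, world axes, zero at the start; "moment": the same for the moment, N m; "gripper_width": opening from 0.0 (shut) to 1.0 (fully open).
Only numpy, scipy, OpenCV 4.12 (cv2) and the standard library are available. Lean on these libraries where they do the work, as an engineer would, in place of code of your own. Each camera call takes 0.05 s, during which the arm holds its last target.

## Working session

There is one attempt and no reset: what is moved stays moved. The work goes in short steps, Python scripts to look and compute and a tool call to move; the robot and the scene stay as the last step left them, time stands still between calls to the robot, and variables do not carry over. Pictures are saved under pics/ and viewed, and the job is handed in when it is done.

Besides the shell and the picture viewer there is one more tool, called after "Emit:" by a JSON object that holds its "op" and its "data", one argument or row to a line. move_arm: Moves the arm, as the interface text tells. Its arguments: {"type":"object","properties":{"increments":{"type":"array","items":{"type":"array"}},"squeeze":{"type":"number"}},"required":["increments"]}

```bash
ls; mkdir -p pics; cat > h.py <<'E'
import numpy as np,cv2
from cell import state,imaging,ticket,models
def snap(n,save=None):
    s=state() if n=="wrist" else None
    p=imaging.snapshot(n)
    if n=="wrist":
        T=np.eye(4);T[:3,:3]=np.array(s["eef_rot"]);T[:3,3]=s["eef_pos"]
        W=T@np.array(p["hand_eye"])
    else: W=np.linalg.inv(np.array(p["camera_from_world"]))
    f=210/np.tan(np.radians(p["fovy"]/2))
    if save: cv2.imwrite("pics/"+save+".png",p["color"][:,:,::-1])
    return p,W,f
def tow(W,x): return W[:3,:3]@np.array(x)+W[:3,3]
def cloud(p,W,f):
    d=p["depth"];v,u=np.mgrid[0:420,0:560]
    P=np.stack([(u-p["cx"])/f*d,(v-p["cy"])/f*d,d],-1)
    return P@W[:3,:3].T+W[:3,3]
E
python3 - <<'E'
from h import *
s=state();print(s)
names="socket_mouth finished_top gauge_grip gauge_tip block_hole post_a_top post_b_top post_c_top post_d_top adapter_center tapemeasure_center cleaner_center taperoll_center".split()
for c in ["scene","top"]:
    p,W,f=snap(c,c+"1")
    print(c,f,W[:3,3].round(3),W[:3,2].round(2))
    for n in names:
        for r in models.landmark_of(p,n)[:5]:
            print(n,round(r["p"],2),tow(W,r["position"]).round(3))
print(state()["t"])
E
```

```text
pics
{'t': 0.0, 'q': array([ 6.07569733e+01,  7.13360138e+00,  9.46335875e+01, -1.70627340e-03,
        7.83496548e+01, -4.73213448e+00]), 'joint_vel': array([ 0.01197335,  0.0285301 ,  0.02022944, -0.02600233,  0.0098765 ,
        0.08307643]), 'joint_efforts': array([-7.25600130e-04, -4.17598665e+01, -3.59935069e+01,  7.73593225e-02,
        4.92334587e-02, -1.83633269e-04]), 'eef_pos': array([0.26935565, 0.59080762, 0.185691  ]), 'eef_rot': array([[ 4.14859737e-01,  9.09884859e-01, -9.70781992e-04],
       [ 9.09883101e-01, -4.14860850e-01, -1.79365549e-03],
       [-2.03475942e-03, -1.39182683e-04, -9.99997920e-01]]), 'wrist_force': array([ 0.91510779,  1.1825923 , -0.06513335]), 'moment': array([0.01798616, 0.04705927, 0.0332015 ]), 'gripper_width': 1.0009759344592037}
scene 397.83685379482733 [ 1.281 -0.045  0.748] [-0.77 -0.02 -0.64]
socket_mouth 0.71 [0.385 0.296 0.066]
socket_mouth 0.62 [ 0.544 -0.012  0.112]
finished_top 0.94 [ 0.764 -0.21   0.186]
gauge_grip 0.93 [ 0.495 -0.259  0.179]
gauge_grip 0.44 [ 0.376 -0.006  0.011]
gauge_tip 0.94 [ 0.492 -0.264  0.008]
gauge_tip 0
[... 536 characters left out ...]
12]
top 504.98738194317787 [ 0.472 -0.061  1.303] [ 0.09 -0.01 -1.  ]
socket_mouth 0.73 [ 0.544 -0.008  0.111]
finished_top 0.59 [ 0.762 -0.21   0.185]
gauge_grip 0.67 [0.4   0.197 0.088]
gauge_grip 0.61 [ 0.493 -0.26   0.178]
block_hole 0.59 [ 0.495 -0.262  0.047]
post_a_top 0.86 [0.515 0.337 0.109]
post_b_top 0.65 [0.384 0.297 0.131]
post_b_top 0.23 [0.647 0.167 0.083]
post_c_top 0.66 [0.52  0.223 0.149]
post_c_top 0.49 [0.683 0.289 0.031]
post_d_top 0.89 [0.399 0.195 0.175]
adapter_center 0.69 [ 0.376 -0.006  0.012]
tapemeasure_center 0.58 [0.682 0.29  0.031]
tapemeasure_center 0.25 [0.401 0.195 0.174]
cleaner_center 0.93 [0.65  0.165 0.081]
taperoll_center 0.95 [ 0.587 -0.45   0.012]
1.4
```

View pictures.

View pics/scene1.png

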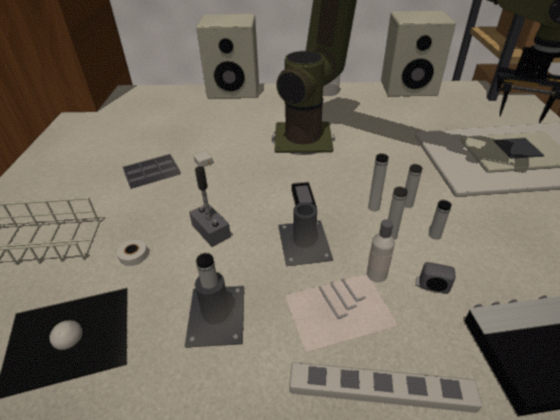

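View pics/top1.png

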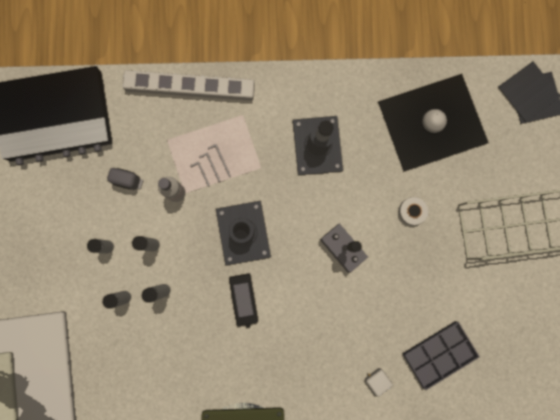

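The scene view shows the rod in its block (~205,205), the empty column (~305,215) with the adapter behind it, the finished stand (~210,285), and four posts (~380–440,155–220). The top view agrees. I'll refine these with depth.

```bash
python3 - <<'E'
from h import *
cs=[]
for c in ["scene","top"]:
    p,W,f=snap(c); C=cloud(p,W,f)[p["depth"]>0]; cs.append(C)
    print(c,"desk z",np.median(C[(abs(C[:,2])<.02)][:,2]))
    def box(n,x,y,r,z0,z1):
        m=(np.hypot(C[:,0]-x,C[:,1]-y)<r)&(C[:,2]>z0)&(C[:,2]<z1); q=C[m]
        if len(q)<4: print(n,len(q));return
        (cc,cr)=cv2.minEnclosingCircle(q[:,:2].astype(np.float32)); 
        print(n,len(q),"mean",q.mean(0).round(4),"mec",np.round(cc,4),round(cr,4),"zmax",q[:,2].max().round(4))
    box("a",.514,.337,.03,.104,.116);box("b",.386,.294,.03,.126,.138);box("c",.521,.222,.03,.148,.16);box("d",.399,.194,.03,.170,.182)
    box("fin",.763,-.21,.03,.179,.19);box("gauge",.494,-.26,.03,.200,.22);box("gaugeside",.494,-.26,.03,.15,.20)
    box("col",.544,-.01,.045,.109,.12);box("rodlow",.494,-.26,.012,.07,.14)
    # block
    m=(np.hypot(C[:,0]-.494,C[:,1]+.26)<.07)&(abs(C[:,2]-.05)<.004)
    print("block",cv2.minAreaRect((C[m][:,:2]*1000).astype(np.float32)))
    m=(np.hypot(C[:,0]-.494,C[:,1]+.26)<.07)&(C[:,2]>.056)&(C[:,2]<.068)
    print(C[m].round(3)[:12])
E
```

```text
scene desk z 0.0005780727042409284
a 116 mean [0.5187 0.3354 0.1094] mec [0.5159 0.3371] 0.0184 zmax 0.1132
b 93 mean [0.3901 0.2919 0.1314] mec [0.387  0.2929] 0.0179 zmax 0.1348
c 121 mean [0.5197 0.2189 0.1536] mec [0.5185 0.2208] 0.0185 zmax 0.1574
d 95 mean [0.4042 0.1928 0.1756] mec [0.4021 0.1955] 0.0192 zmax 0.1789
fin 204 mean [ 0.7667 -0.2107  0.1843] mec [ 0.7639 -0.21  ] 0.0181 zmax 0.1872
gauge 66 mean [ 0.4982 -0.2629  0.2065] mec [ 0.496  -0.2636] 0.0122 zmax 0.21
gaugeside 161 mean [ 0.5022 -0.2619  0.1758] mec [ 0.4983 -0.2635] 0.0128 zmax 0.1999
col 236 mean [ 0.5437 -0.0108  0.1141] mec [ 0.5411 -0.0099] 0.0318 zmax 0.1189
rodlow 101 mean [ 0.4976 -0.2631  0.1051] mec [ 0.4972 -0.2639] 0.007 zmax 0.1393
block ((494.142822265625, -264.69451904296875), (112.58637237548828, 61.6685791015625), 38.14580535888672)
[[ 0.464 -0.289  0.064]
 [ 0.463 -0.286  0.063]
 [ 0.463 -0.283  0.063]
 [ 0.467 -0.288  0.063]
 [ 0.466 -0.286  0.062]
 [ 0.468 -0.282  0.064]
 [ 0.467 -0.289  0.06 ]
 [ 0.468 -0.286  0.06 ]
 [ 0.469 -0.283  0.061]
 [ 0.467 -0.289  0.056]
 [ 0.471 -0.285  0.05
[... 457 characters left out ...]
0.2626  0.2068] mec [ 0.4934 -0.2634] 0.0117 zmax 0.2118
gaugeside 38 mean [ 0.4929 -0.2543  0.177 ] mec [ 0.4932 -0.2624] 0.0121 zmax 0.1986
col 269 mean [ 0.5403 -0.01    0.1144] mec [ 0.5399 -0.01  ] 0.0297 zmax 0.1199
rodlow 15 mean [ 0.4934 -0.2592  0.0902] mec [ 0.4934 -0.2627] 0.0062 zmax 0.1148
block ((493.541748046875, -263.47442626953125), (110.27226257324219, 60.39853286743164), 38.63534164428711)
[[ 0.526 -0.227  0.056]
 [ 0.525 -0.242  0.068]
 [ 0.522 -0.238  0.065]
 [ 0.522 -0.244  0.058]
 [ 0.52  -0.236  0.059]
 [ 0.52  -0.239  0.059]
 [ 0.52  -0.24   0.066]
 [ 0.52  -0.243  0.061]
 [ 0.518 -0.241  0.059]
 [ 0.518 -0.244  0.056]
 [ 0.497 -0.26   0.058]
 [ 0.492 -0.259  0.066]]
```

Emit:
{"op": "move_arm", "data": {
  "increments": [
    [[0, 0, -60], 0, 0.7],
    [[-684, 558, -83], 0, 0.7],
    [[-684, 558, -83], 0, 0.7],
    [[-684, 558, -83], 0, 0.7],
    [[-684, 558, -83], 0, 0.7],
    [[-684, 558, -83], 0, 0.7],
    [[-684, 558, -83], 0, 0.7],
    [[-684, 558, -83], 0, 0.7],
    [[-684, 558, -83], 0, 0.7],
    [[-684, 558, -83], 0, 0.7],
    [[-684, 558, -83], 0, 0.7],
    [[-684, 558, -83], 0, 0.7]
  ],
  "squeeze": 20
}}

```text
t: 3.0
eef_pos: [0.4442, -0.0755, 0.2654]
eef_rot: [[0.415, 0.91, 0.002], [0.91, -0.415, -0.0], [0.001, 0.001, -1.0]]
wrist_force: [0.6, 0.9, -0.8]
gripper_width: 0.702
```

Emit:
{"op": "move_arm", "data": {
  "increments": [
    [[-150, 123, 0], 0, 0.7],
    [[-150, 123, 0], 0, 0.7],
    [[-150, 123, 0], 0, 0.7],
    [[-150, 123, 0], 0, 0.7],
    [[-150, 123, 0], 0, 0.7],
    [[-150, 123, 0], 0, 0.7]
  ]
}}

```text
t: 3.75
eef_pos: [0.4937, -0.2596, 0.2652]
eef_rot: [[0.414, 0.91, 0.0], [0.91, -0.414, 0.0], [0.0, 0.0, -1.0]]
wrist_force: [-0.0, -0.1, -0.7]
gripper_width: 0.702
```

```bash
cat >> h.py <<'E'
def shift(target,n=4):
    ps=[]
    for _ in range(n):
        s=state();ps.append(np.array(s["eef_pos"]))
    R=np.array(s["eef_rot"]);m=np.mean(ps,0)
    print("t",s["t"],"pos",m.round(4),"std",np.std(ps,0).round(4),"F",np.round(s["wrist_force"],1),"g",round(s["gripper_width"],3),"tilt",R[:2,2].round(4))
    print("shift mm",(R.T@(np.array(target)-m)*1000).round(1))
E
python3 - <<'E'
from h import *
shift([.4937,-.263,.265])
p,W,f=snap("wrist","w1")
for n in ["gauge_grip","block_hole"]:
    for r in models.landmark_of(p,n)[:2]: print(n,r["p"],tow(W,r["position"]).round(4))
C=cloud(p,W,f);C=C[p["depth"]>0]
m=(np.hypot(C[:,0]-.4937,C[:,1]+.263)<.03)&(C[:,2]>.2)&(C[:,2]<.216);q=C[m]
if len(q): print(len(q),q.mean(0),cv2.minEnclosingCircle(q[:,:2].astype(np.float32)))
E
```

```text
t 3.75 pos [ 0.4937 -0.2596  0.2652] std [0. 0. 0.] F [-0.  -0.1 -0.7] g 0.702 tilt [0.0004 0.0001]
shift mm [-3.1  1.4  0.2]
gauge_grip 0.86 [ 0.4937 -0.2676  0.1747]
block_hole 0.94 [ 0.4893 -0.266   0.0527]
646 [ 0.49123196 -0.26456552  0.20560426] ((0.49215930700302124, -0.2648841142654419), 0.01199931837618351)
```

View pics/w1.png

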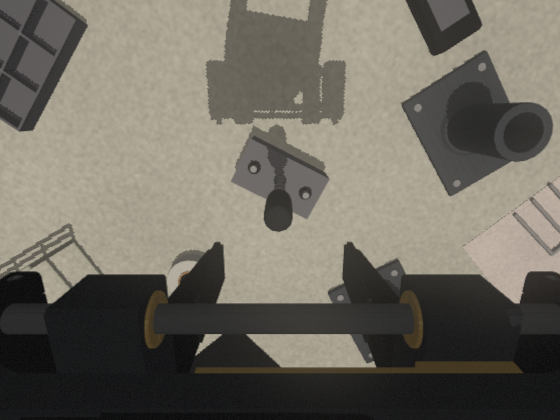

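Emit:
{"op": "move_arm", "data": {
  "increments": [
    [[-4.3, 1.2, 40], 0, 0.7],
    [[-4.3, 1.2, 95], 0, 0.7],
    [[-4.3, 1.2, 95], 0, 0.7],
    [[-4.3, 1.2, 95], 0, 0.4],
    [[-4.3, 1.2, 95], 0, 0.4],
    [[-4.3, 1.2, 95], 0, 0.4]
  ],
  "squeeze": 15
}}

```text
t: 4.65
eef_pos: [0.4941, -0.266, 0.1723]
eef_rot: [[0.415, 0.91, 0.003], [0.91, -0.415, -0.002], [-0.001, 0.004, -1.0]]
wrist_force: [0.7, -0.5, 0.1]
gripper_width: 0.445
```

```bash
python3 - <<'E'
from h import *
shift([.493,-.264,.170])
p,W,f=snap("wrist","w2")
p,W,f=snap("top","t2")
E
```

```text
t 4.65 pos [ 0.4941 -0.266   0.1723] std [0. 0. 0.] F [ 0.7 -0.5  0.1] g 0.445 tilt [ 0.0031 -0.0021]
shift mm [ 1.3 -1.9  2.3]
```

View pics/w2.png

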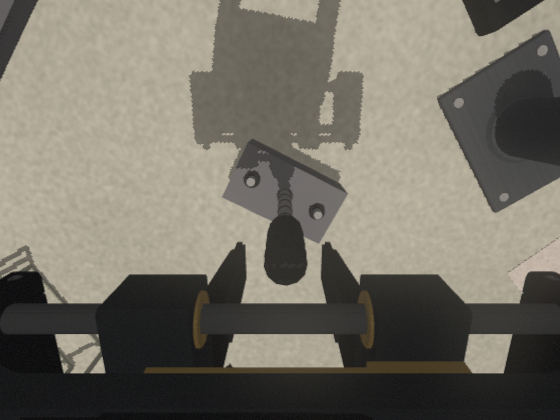

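The wrist view shows the handle (~285,250) centred between the fingers (243 and 322). Closing now.

Emit:
{"op": "move_arm", "data": {
  "increments": [
    [[0, 0, 0], 0, 0.2],
    [[0, 0, 0], 0, 0.15],
    [[0, 0, 0], 0, 0.15],
    [[0, 0, 0], 0, 0.15]
  ],
  "squeeze": 20
}}

```text
t: 5.25
eef_pos: [0.4931, -0.2653, 0.1699]
eef_rot: [[0.415, 0.91, 0.0], [0.91, -0.415, -0.0], [-0.0, 0.0, -1.0]]
wrist_force: [-0.1, 0.0, -0.3]
gripper_width: 0.246
```

```bash
python3 - <<'E'
from h import *
import time
shift([.493,-.264,.170])
p,W,f=snap("top","t3")
shift([.493,-.264,.170])
p,W,f=snap("wrist","w3")
shift([.493,-.264,.170])
E
```

```text
t 5.25 pos [ 0.4931 -0.2653  0.1699] std [0. 0. 0.] F [-0.1  0.  -0.3] g 0.246 tilt [ 0.     -0.0001]
shift mm [ 1.2 -0.6 -0.1]
t 5.3 pos [ 0.493  -0.2653  0.1699] std [0. 0. 0.] F [ 0.1  0.1 -0.6] g 0.243 tilt [-0.     -0.0001]
shift mm [ 1.2 -0.6 -0.1]
t 5.35 pos [ 0.4931 -0.2654  0.1699] std [0. 0. 0.] F [-0.4  0.3  0.3] g 0.244 tilt [ 0.0001 -0.0001]
shift mm [ 1.2 -0.6 -0.1]
```

View pics/w3.png

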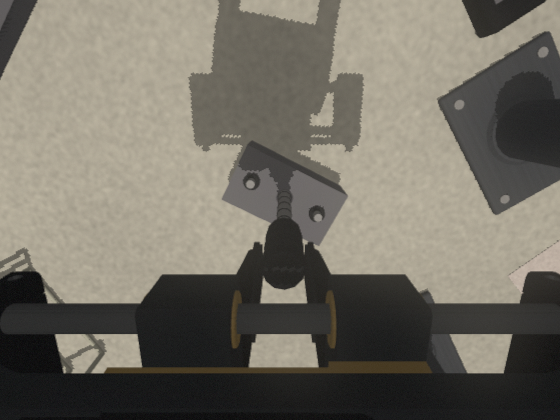

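Gripped (width 0.244 ≈ 23 mm). Lifting straight out.

Emit:
{"op": "move_arm", "data": {
  "increments": [
    [[0, 0, -15], 0, 0.15],
    [[0, 0, -35], 0, 0.15],
    [[0, 0, -60], 0, 0.15],
    [[0, 0, -100], 0, 0.15],
    [[0, 0, -142], 0, 0.15],
    [[0, 0, -142], 0, 0.15],
    [[0, 0, -142], 0, 0.15]
  ],
  "squeeze": 35
}}

```text
t: 6.22
eef_pos: [0.4928, -0.2652, 0.3117]
eef_rot: [[0.415, 0.91, -0.0], [0.91, -0.415, 0.0], [0.0, -0.0, -1.0]]
wrist_force: [-0.3, 0.2, -2.9]
gripper_width: 0.241
```

```bash
python3 - <<'E'
from h import *
shift([.540,-.010,.312])
for c in ["scene","top"]:
    p,W,f=snap(c,c+"4")
    for n in ["gauge_tip","gauge_grip"]:
        for r in models.landmark_of(p,n)[:2]: print(c,n,r["p"],tow(W,r["position"]).round(4))
    C=cloud(p,W,f);C=C[p["depth"]>0]
    for z in [.16,.19,.22,.25,.275]:
        m=(np.hypot(C[:,0]-.493,C[:,1]+.265)<.03)&(abs(C[:,2]-z)<.008)
        q=C[m]
        if len(q)>3: print(z,len(q),q.mean(0).round(4))
E
```

```text
t 6.225 pos [ 0.4928 -0.2652  0.3117] std [0. 0. 0.] F [-0.3  0.2 -2.9] g 0.241 tilt [-0.0002  0.0001]
shift mm [ 2.517e+02 -6.290e+01 -2.000e-01]
scene gauge_tip 0.86 [ 0.4915 -0.2681  0.1494]
scene gauge_grip 0.67 [ 0.4933 -0.26    0.3219]
0.16 25 [ 0.497  -0.2626  0.1601]
0.19 28 [ 0.4972 -0.2626  0.1905]
0.22 30 [ 0.4975 -0.263   0.2202]
0.25 31 [ 0.4973 -0.263   0.2503]
0.275 31 [ 0.4972 -0.2634  0.2745]
top gauge_tip 0.45 [ 0.3775 -0.0074  0.0131]
top gauge_tip 0.42 [0.5169 0.2237 0.0766]
```

View pics/scene4.png

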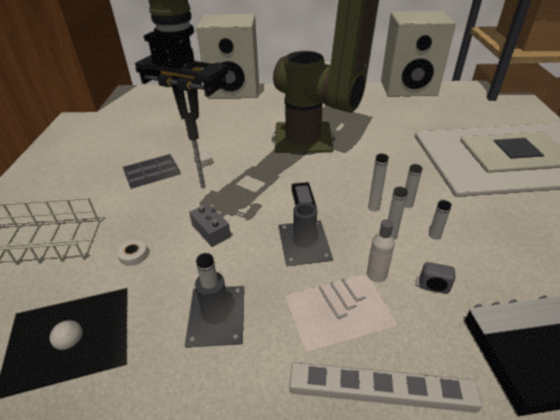

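Rod is upright in the grip, tip ≈ 0.15 m (scene ~200,185). Moving over the socket.

Emit:
{"op": "move_arm", "data": {
  "increments": [
    [[55, -14, 0], 0, 0.15],
    [[110, -27, 0], 0, 0.15],
    [[165, -41, 0], 0, 0.15],
    [[215, -54, 0], 0, 0.15],
    [[252, -63, 0], 0, 0.15],
    [[252, -63, 0], 0, 0.15],
    [[252, -63, 0], 0, 0.15],
    [[252, -63, 0], 0, 0.15]
  ]
}}

```text
t: 7.52
eef_pos: [0.5401, -0.0109, 0.3117]
eef_rot: [[0.416, 0.909, -0.0], [0.909, -0.416, -0.0], [-0.0, -0.0, -1.0]]
wrist_force: [0.3, -0.5, -2.4]
gripper_width: 0.243
```

```bash
python3 - <<'E'
from h import *
shift([.5405,-.010,.241])
p,W,f=snap("scene","scene5")
shift([.5405,-.010,.241])
cv2.imwrite("pics/s5c.png",cv2.resize(p["color"][120:280,200:400,::-1],(800,640))[:600])
E
```

```text
t 7.525 pos [ 0.5401 -0.0109  0.3117] std [0. 0. 0.] F [ 0.3 -0.5 -2.4] g 0.243 tilt [-0.0003 -0.0003]
shift mm [ 1.  -0.  70.7]
t 7.575 pos [ 0.5402 -0.0109  0.3118] std [0. 0. 0.] F [-0.3 -0.5 -1.2] g 0.242 tilt [-0.0002 -0.0002]
shift mm [ 1.  -0.1 70.8]
```

View pics/s5c.png

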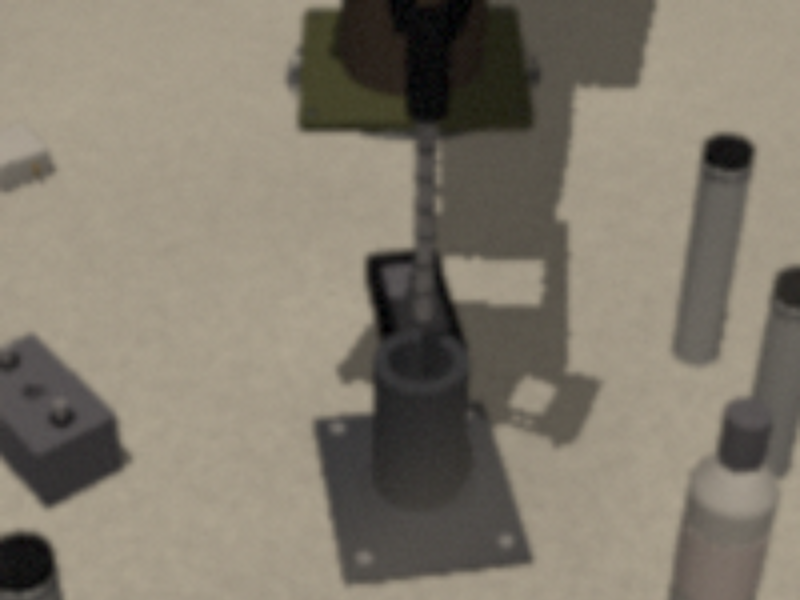

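Rod hangs over the bore centre. Descend to the first candidate (40 mm) with small steps at the end.

Emit:
{"op": "move_arm", "data": {
  "increments": [
    [[1, 0, 30], 0, 0.15],
    [[1, 0, 55], 0, 0.15],
    [[1, 0, 69], 0, 0.15],
    [[1, 0, 72], 0, 0.15],
    [[1, 0, 74], 0, 0.15],
    [[1, 0, 75], 0, 0.15],
    [[1, 0, 76], 0, 0.15],
    [[1, 0, 77], 0, 0.15],
    [[1, 0, 77], 0, 0.15]
  ]
}}

```text
t: 8.7
eef_pos: [0.5407, -0.0089, 0.2349]
eef_rot: [[0.415, 0.91, -0.0], [0.91, -0.415, -0.0], [-0.0, -0.0, -1.0]]
wrist_force: [0.6, 0.7, -1.9]
gripper_width: 0.243
```

```bash
python3 - <<'E'
from h import *
shift([.5405,-.010,.215])
E
```

```text
t 8.7 pos [ 0.5407 -0.0089  0.2349] std [0. 0. 0.] F [ 0.6  0.7 -1.9] g 0.243 tilt [-0. -0.]
shift mm [-1.1  0.3 19.9]
```

Not 40 mm. Next candidate, 62 mm.

Emit:
{"op": "move_arm", "data": {
  "increments": [
    [[0, 0, 14], 0, 0.15],
    [[0, 0, 17], 0, 0.15],
    [[0, 0, 19], 0, 0.15],
    [[0, 0, 20], 0, 0.15],
    [[0, 0, 21], 0, 0.15],
    [[0, 0, 22], 0, 0.15],
    [[0, 0, 22], 0, 0.15]
  ]
}}

```text
t: 9.57
eef_pos: [0.5417, -0.0092, 0.2148]
eef_rot: [[0.415, 0.91, 0.003], [0.91, -0.415, -0.001], [0.001, 0.003, -1.0]]
wrist_force: [-0.6, -0.0, 5.7]
gripper_width: 0.245
```

```bash
python3 - <<'E'
from h import *
shift([.5405,-.010,.193])
E
```

```text
t 9.575 pos [ 0.5417 -0.0092  0.2148] std [0. 0. 0.] F [-0.6 -0.   5.7] g 0.245 tilt [ 0.0033 -0.0006]
shift mm [-1.3 -0.8 21.8]
```

Emit:
{"op": "move_arm", "data": {
  "increments": [
    [[0, 0, 1], 0, 0.15],
    [[0, 0, 1], 0, 0.15]
  ]
}}

```text
t: 9.82
eef_pos: [0.5422, -0.0093, 0.2148]
eef_rot: [[0.415, 0.91, 0.005], [0.91, -0.415, -0.001], [0.001, 0.005, -1.0]]
wrist_force: [-0.7, -0.0, 8.2]
gripper_width: 0.242
```

```bash
python3 - <<'E'
from h import *
shift([.5405,-.010,.3118])
E
```

```text
t 9.825 pos [ 0.5422 -0.0093  0.2148] std [0. 0. 0.] F [-0.7 -0.   8.2] g 0.242 tilt [ 0.0048 -0.0008]
shift mm [ -1.2  -0.8 -97. ]
```

Firm floor: TCP stays at 0.2148 m while force rises to 8 N → tip at 0.053 m, depth 62 mm → the 132 mm post (b). Withdraw and return the rod.

Emit:
{"op": "move_arm", "data": {
  "increments": [
    [[0, 0, -20], 0, 0.15],
    [[0, 0, -60], 0, 0.15],
    [[0, 0, -100], 0, 0.15],
    [[0, 0, -100], 0, 0.15],
    [[-55, 14, -100], 0, 0.15],
    [[-110, 27, -100], 0, 0.15],
    [[-165, 41, -100], 0, 0.15],
    [[-215, 54, -100], 0, 0.15],
    [[-253, 63, -100], 0, 0.15],
    [[-253, 63, -100], 0, 0.15],
    [[-253, 63, -100], 0, 0.15],
    [[-253, 63, -100], 0, 0.15]
  ]
}}

```text
t: 11.32
eef_pos: [0.4932, -0.2641, 0.3114]
eef_rot: [[0.414, 0.91, -0.001], [0.91, -0.414, 0.001], [0.0, -0.001, -1.0]]
wrist_force: [-0.5, 0.9, -2.6]
gripper_width: 0.241
```

```bash
python3 - <<'E'
from h import *
shift([.4930,-.2653,.17])
p,W,f=snap("scene","scene6")
C=cloud(p,W,f);C=C[p["depth"]>0]
for z in [.16,.19,.22,.25,.275]:
        m=(np.hypot(C[:,0]-.493,C[:,1]+.265)<.03)&(abs(C[:,2]-z)<.008)
        q=C[m]
        if len(q)>3: print(z,len(q),q.mean(0).round(4))
shift([.4930,-.2653,.17])
E
```

```text
t 11.325 pos [ 0.4932 -0.2641  0.3114] std [0. 0. 0.] F [-0.5  0.9 -2.6] g 0.241 tilt [-0.0005  0.0007]
shift mm [ -1.2   0.4 141.4]
0.16 26 [ 0.4978 -0.2618  0.1601]
0.19 30 [ 0.4975 -0.2622  0.1899]
0.22 28 [ 0.4976 -0.2623  0.2207]
0.25 32 [ 0.4974 -0.2621  0.25  ]
0.275 34 [ 0.4977 -0.2623  0.2755]
t 11.375 pos [ 0.4933 -0.2641  0.3116] std [0. 0. 0.] F [ 0.1 -0.4 -2. ] g 0.241 tilt [-0.0003  0.0004]
shift mm [ -1.2   0.3 141.6]
```

Emit:
{"op": "move_arm", "data": {
  "increments": [
    [[-1.2, 0.3, 45], 0, 0.15],
    [[-1.2, 0.3, 85], 0, 0.15],
    [[-1.2, 0.3, 94], 0, 0.15],
    [[-1.2, 0.3, 94], 0, 0.15],
    [[-1.2, 0.3, 98], 0, 0.15],
    [[-1.2, 0.3, 102], 0, 0.15],
    [[-1.2, 0.3, 106], 0, 0.15],
    [[-1.2, 0.3, 108], 0, 0.15]
  ]
}}

```text
t: 12.38
eef_pos: [0.4926, -0.2665, 0.2035]
eef_rot: [[0.415, 0.91, -0.0], [0.91, -0.415, 0.0], [0.0, -0.0, -1.0]]
wrist_force: [0.4, 0.3, -1.9]
gripper_width: 0.242
```

```bash
python3 - <<'E'
from h import *
shift([.4930,-.2653,.1705])
E
```

```text
t 12.375 pos [ 0.4926 -0.2665  0.2035] std [0. 0. 0.] F [ 0.4  0.3 -1.9] g 0.242 tilt [-0.0004  0.0002]
shift mm [ 1.2 -0.2 33. ]
```

Tip is 8 mm inside the hole with no contact force. Continue.

Emit:
{"op": "move_arm", "data": {
  "increments": [
    [[0.5, 0, 8], 0, 0.15],
    [[0.5, 0, 16], 0, 0.15],
    [[0.5, 0, 24], 0, 0.15],
    [[0.5, 0, 29], 0, 0.15],
    [[0.5, 0, 32], 0, 0.15],
    [[0.5, 0, 33], 0, 0.15],
    [[0.5, 0, 33], 0, 0.15]
  ]
}}

```text
t: 13.25
eef_pos: [0.4931, -0.2661, 0.1711]
eef_rot: [[0.415, 0.91, 0.0], [0.91, -0.415, -0.0], [-0.0, 0.0, -1.0]]
wrist_force: [-0.3, 0.5, -2.1]
gripper_width: 0.241
```

```bash
python3 - <<'E'
from h import *
shift([.4930,-.2653,.1699])
E
```

```text
t 13.25 pos [ 0.4931 -0.2661  0.1711] std [0. 0. 0.] F [-0.3  0.5 -2.1] g 0.241 tilt [ 0.0003 -0.0002]
shift mm [ 0.7 -0.5  1.2]
```

Lower the last millimetre, release gently, then rise.

Emit:
{"op": "move_arm", "data": {
  "increments": [
    [[0, 0, 1.5], 0, 0.15],
    [[0, 0, 1.5], 0, 0.15],
    [[0, 0, 1.5], 0, 0.3],
    [[0, 0, 1.5], 0, 0.4],
    [[0, 0, 1.5], 0, 0.6],
    [[0, 0, 1.5], 0, 0.6],
    [[0, 0, -30], 0, 0.6],
    [[0, 0, -80], 0, 0.6],
    [[0, 0, -110], 0, 0.6],
    [[0, 0, -110], 0, 0.6]
  ]
}}

```text
t: 14.5
eef_pos: [0.4943, -0.2669, 0.2844]
eef_rot: [[0.415, 0.91, 0.005], [0.91, -0.415, -0.004], [-0.001, 0.006, -1.0]]
wrist_force: [-0.1, -0.2, 0.1]
gripper_width: 0.602
```

```bash
python3 - <<'E'
from h import *
shift([.3857,.2935,.28])
p,W,f=snap("scene","scene7")
for n in ["gauge_grip","gauge_tip"]:
    for r in models.landmark_of(p,n)[:1]: print(n,r["p"],tow(W,r["position"]).round(4))
C=cloud(p,W,f);C=C[p["depth"]>0]
for z in [.08,.1,.12,.14,.17,.205]:
        m=(np.hypot(C[:,0]-.493,C[:,1]+.265)<.03)&(abs(C[:,2]-z)<.006)
        q=C[m]
        if len(q)>3: print(z,len(q),q.mean(0).round(4))
E
```

```text
t 14.5 pos [ 0.4943 -0.2669  0.2844] std [0. 0. 0.] F [-0.1 -0.2  0.1] g 0.602 tilt [ 0.0053 -0.0035]
shift mm [ 464.9 -331.4    1.9]
gauge_grip 0.55 [ 0.4957 -0.2627  0.1752]
gauge_tip 0.9 [ 0.496  -0.2699  0.01  ]
0.08 17 [ 0.4983 -0.2645  0.0809]
0.1 19 [ 0.4983 -0.2641  0.1006]
0.12 17 [ 0.4985 -0.2643  0.1197]
0.14 17 [ 0.4981 -0.2637  0.1392]
0.17 37 [ 0.5032 -0.2635  0.17  ]
0.205 68 [ 0.4989 -0.2639  0.2058]
```

View pics/scene7.png

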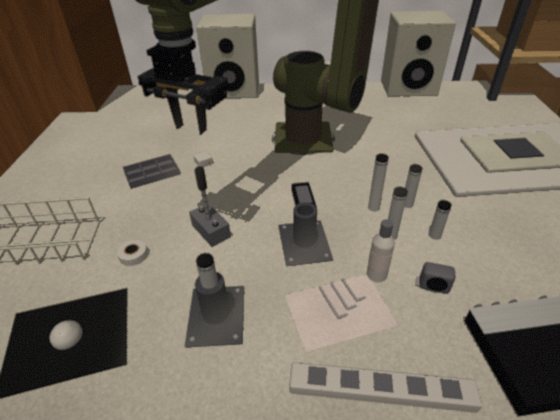

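The rod stands upright back in its hole (scene ~202,180), seated at its original height. Go to post b.

Emit:
{"op": "move_arm", "data": {
  "increments": [
    [[465, -331, 0], 0, 0.7],
    [[465, -331, 0], 0, 0.7],
    [[465, -331, 0], 0, 0.7],
    [[465, -331, 0], 0, 0.7],
    [[465, -331, 0], 0, 0.7],
    [[465, -331, 0], 0, 0.7],
    [[465, -331, 0], 0, 0.7],
    [[465, -331, 0], 0, 0.7],
    [[465, -331, 0], 0, 0.7],
    [[465, -331, 0], 0, 0.7],
    [[465, -331, 0], 0, 0.7],
    [[465, -331, 0], 0, 0.7]
  ]
}}

```text
t: 16.15
eef_pos: [0.385, 0.2931, 0.2801]
eef_rot: [[0.416, 0.909, -0.001], [0.909, -0.416, -0.001], [-0.001, -0.0, -1.0]]
wrist_force: [0.8, -0.1, -0.5]
gripper_width: 0.704
```

```bash
python3 - <<'E'
from h import *
shift([.386,.2935,.28])
p,W,f=snap("wrist","w8")
for r in models.landmark_of(p,"post_b_top")[:3]: print(r["p"],tow(W,r["position"]).round(4))
C=cloud(p,W,f);C=C[p["depth"]>0]
for n,x,y,h in [("a",.514,.337,.11),("b",.386,.2935,.132),("c",.517,.22,.154),("d",.4,.194,.176)]:
    m=(np.hypot(C[:,0]-x,C[:,1]-y)<.03)&(abs(C[:,2]-h)<.006);q=C[m]
    if len(q)>5: print(n,len(q),q.mean(0).round(4),cv2.minEnclosingCircle(q[:,:2].astype(np.float32)))
shift([.386,.2935,.28])
E
```

```text
t 16.15 pos [0.385  0.2931 0.2801] std [0. 0. 0.] F [ 0.8 -0.1 -0.5] g 0.704 tilt [-0.0009 -0.001 ]
shift mm [0.8 0.7 0.1]
0.75 [0.3822 0.292  0.1296]
a 57 [0.5085 0.3494 0.1075] ((0.5093669891357422, 0.3480011224746704), 0.010944182984530926)
b 755 [0.3836 0.293  0.13  ] ((0.3840603530406952, 0.2927217483520508), 0.01690545119345188)
c 26 [0.5279 0.2138 0.152 ] ((0.5275124311447144, 0.2145366221666336), 0.008103955537080765)
d 566 [0.3932 0.1921 0.174 ] ((0.3977759778499603, 0.19321323931217194), 0.016902608796954155)
t 16.25 pos [0.3852 0.2931 0.2807] std [0. 0. 0.] F [-0.4  0.2  0.2] g 0.701 tilt [-0.0001 -0.0003]
shift mm [0.7 0.5 0.7]
```

View pics/w8.png

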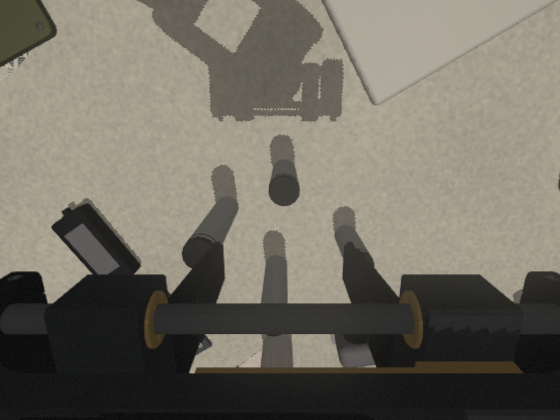

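The wrist view shows post b's cap at (284,190) and the taller post d to the left (200,245), near where the gripper body would come. I'll spin ~57° so d lies off the side of the gripper.

Emit:
{"op": "move_arm", "data": {
  "increments": [
    [[0.5, 0.2, 0], 0.18, 0.7],
    [[0.5, 0.2, 0], 0.36, 0.7],
    [[0.5, 0.2, 0], 0.54, 0.7],
    [[0.5, 0.2, 0], 0.72, 0.7],
    [[0.5, 0.2, 0], 0.9, 0.7],
    [[0.5, 0.2, 0], 1.0, 0.7],
    [[0.5, 0.2, 0], 1.0, 0.7],
    [[0.5, 0.2, 0], 1.0, 0.7]
  ]
}}

```text
t: 17.25
eef_pos: [0.3854, 0.2942, 0.281]
eef_rot: [[0.99, 0.143, 0.0], [0.143, -0.99, 0.0], [0.0, -0.0, -1.0]]
wrist_force: [0.0, -0.7, 0.2]
gripper_width: 0.698
```

```bash
python3 - <<'E'
from h import *
shift([.3856,.2932,.094])
p,W,f=snap("wrist","w9")
print(state()["eef_rot"].round(3), np.array(p["hand_eye"]).round(3))
C=cloud(p,W,f);C=C[p["depth"]>0]
for n,x,y,h in [("b",.386,.2935,.132)]:
    m=(np.hypot(C[:,0]-x,C[:,1]-y)<.03)&(abs(C[:,2]-h)<.006);q=C[m]
    if len(q)>5: print(n,len(q),q.mean(0).round(4),cv2.minEnclosingCircle(q[:,:2].astype(np.float32)))
shift([.3856,.2932,.094])
E
```

```text
t 17.25 pos [0.3854 0.2942 0.281 ] std [0. 0. 0.] F [ 0.  -0.7  0.2] g 0.698 tilt [0.0002 0.0001]
shift mm [ -0.   1. 187.]
[[ 0.99   0.143  0.   ]
 [ 0.143 -0.99   0.   ]
 [ 0.    -0.    -1.   ]] [[ 1.    -0.    -0.    -0.002]
 [ 0.     0.959  0.285 -0.08 ]
 [ 0.    -0.285  0.959 -0.196]
 [ 0.     0.     0.     1.   ]]
b 755 [0.3844 0.2933 0.1301] ((0.38464632630348206, 0.29256385564804077), 0.017090117558836937)
t 17.3 pos [0.3854 0.2943 0.2809] std [0. 0. 0.] F [-0.8 -0.1 -0.3] g 0.701 tilt [0.0002 0.0001]
shift mm [  0.    1.1 186.9]
```

View pics/w9.png

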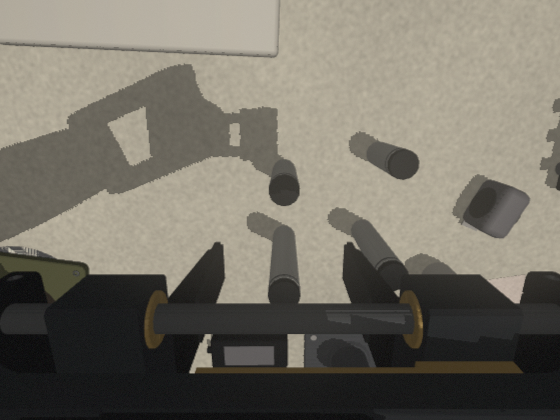

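Post b (284,185) centred between the fingers; d (285,290) is now off to the side. Descend.

Emit:
{"op": "move_arm", "data": {
  "increments": [
    [[0, 1, 50], 0, 0.7],
    [[0, 1, 100], 0, 0.7],
    [[0, 1, 125], 0, 0.7],
    [[0, 1, 150], 0, 0.7],
    [[0, 1, 172], 0, 0.7],
    [[0, 1, 187], 0, 0.7],
    [[0, 1, 187], 0, 0.5],
    [[0, 1, 187], 0, 0.42],
    [[0, 1, 187], 0, 0.42]
  ],
  "squeeze": 15
}}

```text
t: 18.42
eef_pos: [0.386, 0.2942, 0.0951]
eef_rot: [[0.99, 0.143, 0.002], [0.143, -0.99, 0.001], [0.002, -0.001, -1.0]]
wrist_force: [-0.6, 0.5, -0.4]
gripper_width: 0.452
```

```bash
python3 - <<'E'
from h import *
shift([.3856,.2932,.094])
p,W,f=snap("wrist","w10")
p,W,f=snap("scene","s10")
E
```

```text
t 18.425 pos [0.386  0.2942 0.0951] std [0. 0. 0.] F [-0.6  0.5 -0.4] g 0.452 tilt [0.0018 0.0011]
shift mm [-0.6  0.9  1.1]
```

View pics/w10.png

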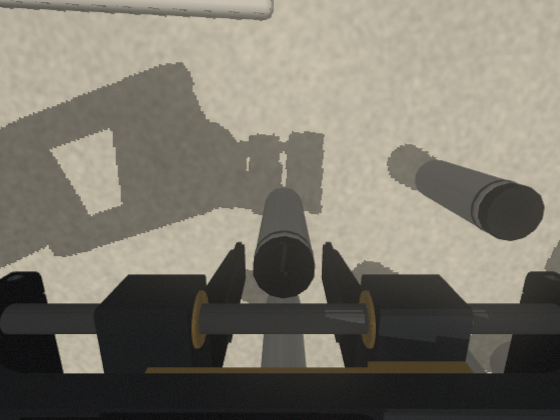

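The post (284,265) sits between the fingers. Grip, then lift.

Emit:
{"op": "move_arm", "data": {
  "increments": [
    [[0, 0, 0], 0, 0.3],
    [[0, 0, 0], 0, 0.25],
    [[0, 0, 0], 0, 0.25],
    [[0, 0, 0], 0, 0.25]
  ],
  "squeeze": 35
}}

```text
t: 19.02
eef_pos: [0.3856, 0.2939, 0.0943]
eef_rot: [[0.99, 0.143, 0.001], [0.143, -0.99, 0.0], [0.001, -0.0, -1.0]]
wrist_force: [0.5, 0.0, 3.2]
gripper_width: 0.348
```

```bash
python3 - <<'E'
from h import *
shift([.3856,.2932,.094])
E
```

```text
t 19.025 pos [0.3856 0.2939 0.0943] std [0. 0. 0.] F [0.5 0.  3.2] g 0.348 tilt [0.0007 0.0004]
shift mm [-0.1  0.7  0.3]
```

Emit:
{"op": "move_arm", "data": {
  "increments": [
    [[0, 0, -10], 0, 0.25],
    [[0, 0, -35], 0, 0.25],
    [[0, 0, -70], 0, 0.25],
    [[0, 0, -110], 0, 0.25],
    [[0, 0, -150], 0, 0.25],
    [[0, 0, -190], 0, 0.25],
    [[0, 0, -210], 0, 0.25],
    [[0, 0, -210], 0, 0.25],
    [[0, 0, -210], 0, 0.25]
  ]
}}

```text
t: 20.15
eef_pos: [0.3845, 0.2932, 0.3014]
eef_rot: [[0.99, 0.143, -0.003], [0.142, -0.99, -0.002], [-0.004, 0.002, -1.0]]
wrist_force: [0.8, -0.5, -3.0]
gripper_width: 0.348
```

```bash
python3 - <<'E'
from h import *
shift([.5403,-.010,.304])
p,W,f=snap("scene","s11")
C=cloud(p,W,f);C=C[p["depth"]>0]
for z in [.22,.24,.26,.28,.3,.32,.338]:
    m=(np.hypot(C[:,0]-.386,C[:,1]-.294)<.03)&(abs(C[:,2]-z)<.005);q=C[m]
    if len(q)>3: print(z,len(q),q.mean(0).round(4),q[:,1].min().round(4),q[:,1].max().round(4))
m=(np.hypot(C[:,0]-.386,C[:,1]-.294)<.03);print("minz",np.sort(C[m][C[m][:,2]>.15][:,2])[:5])
cv2.imwrite("pics/s11c.png",cv2.resize(p["color"][20:240,280:500,::-1],(600,600)))
E
```

```text
t 20.15 pos [0.3845 0.2932 0.3014] std [0. 0. 0.] F [ 0.8 -0.5 -3. ] g 0.348 tilt [-0.0034 -0.002 ]
shift mm [111.  322.4  -2.5]
0.22 51 [0.396  0.2877 0.2198] 0.2759 0.3062
0.24 51 [0.397  0.2884 0.2397] 0.2751 0.3077
0.26 50 [0.3961 0.287  0.26  ] 0.2753 0.3073
0.28 56 [0.3966 0.2882 0.2803] 0.2752 0.3091
0.3 54 [0.3968 0.2888 0.3005] 0.2755 0.3097
0.32 59 [0.3969 0.288  0.3201] 0.2759 0.3083
0.338 104 [0.3907 0.2884 0.3386] 0.2761 0.3075
minz [0.20613321 0.2068261  0.20707803 0.20812879 0.20819383]
```

View pics/s11c.png

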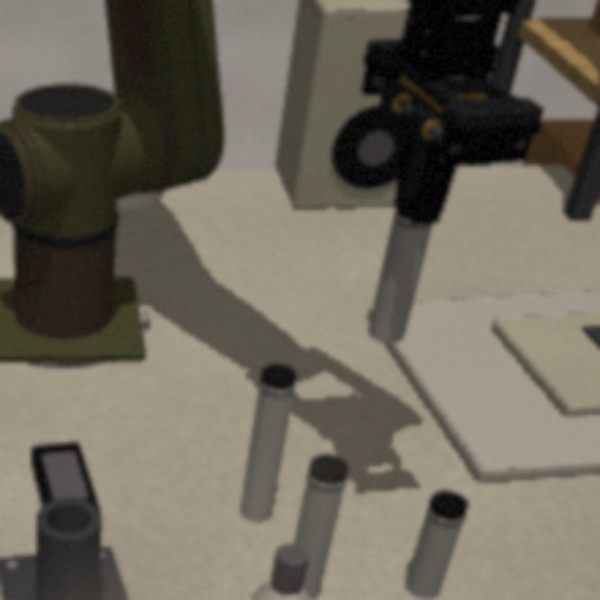

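Post b held upright (≈395,275 in the crop), the other three still standing. Carry to the socket.

Emit:
{"op": "move_arm", "data": {
  "increments": [
    [[10, 30, 0], 0, 0.25],
    [[26, 75, 0], 0, 0.25],
    [[42, 122, 0], 0, 0.25],
    [[58, 170, 0], 0, 0.25],
    [[74, 218, 0], 0, 0.25],
    [[90, 264, 0], 0, 0.25],
    [[103, 302, 0], 0, 0.25],
    [[110, 322, 0], 0, 0.25],
    [[110, 322, 0], 0, 0.25],
    [[110, 322, 0], 0, 0.25],
    [[110, 322, 0], 0, 0.25]
  ]
}}

```text
t: 21.58
eef_pos: [0.5397, -0.0081, 0.3039]
eef_rot: [[0.99, 0.144, 0.0], [0.144, -0.99, 0.0], [0.0, -0.0, -1.0]]
wrist_force: [0.1, 0.1, -3.5]
gripper_width: 0.347
```

```bash
python3 - <<'E'
from h import *
from scipy.optimize import least_squares
shift([.5405,-.010,.304])
p,W,f=snap("scene","s12")
C=cloud(p,W,f);C=C[p["depth"]>0]
def fit(x,y,z0,z1,r,name):
    m=(np.hypot(C[:,0]-x,C[:,1]-y)<r+.012)&(C[:,2]>z0)&(C[:,2]<z1);q=C[m]
    s=least_squares(lambda a:np.hypot(q[:,0]-a[0],q[:,1]-a[1])-r,[x,y],loss="soft_l1",f_scale=.002)
    print(name,len(q),s.x.round(4),np.median(abs(s.fun)).round(4))
fit(.54,-.01,.215,.235,.017,"post low");fit(.54,-.01,.25,.28,.017,"post mid")
fit(.54,-.01,.04,.075,.030,"col low");fit(.54,-.01,.075,.110,.030,"col high")
fit(.7645,-.21,.13,.17,.017,"fin post");fit(.7645,-.21,.06,.11,.030,"fin col")
for n in ["socket_mouth"]:
    for r in models.landmark_of(p,n)[:1]: print(n,r["p"],tow(W,r["position"]).round(4))
cv2.imwrite("pics/s12c.png",cv2.resize(p["color"][60:260,220:400,::-1],(540,600)))
shift([.5405,-.010,.304])
E
```

```text
t 21.575 pos [ 0.5397 -0.0081  0.3039] std [0. 0. 0.] F [ 0.1  0.1 -3.5] g 0.347 tilt [0.0001 0.0003]
shift mm [ 0.5  2.  -0.1]
post low 107 [ 0.5393 -0.0086] 0.0006
post mid 173 [ 0.5391 -0.0087] 0.0007
col low 236 [ 0.5399 -0.0106] 0.0006
col high 357 [ 0.5416 -0.0107] 0.0019
fin post 238 [ 0.7638 -0.2116] 0.0004
fin col 451 [ 0.7639 -0.2116] 0.0005
socket_mouth 0.67 [ 0.538  -0.0103  0.1118]
t 21.675 pos [ 0.5398 -0.0084  0.3041] std [0. 0. 0.] F [-1.1  0.1 -3.7] g 0.344 tilt [0.0004 0.0001]
shift mm [0.4 1.7 0.1]
```

View pics/s12c.png

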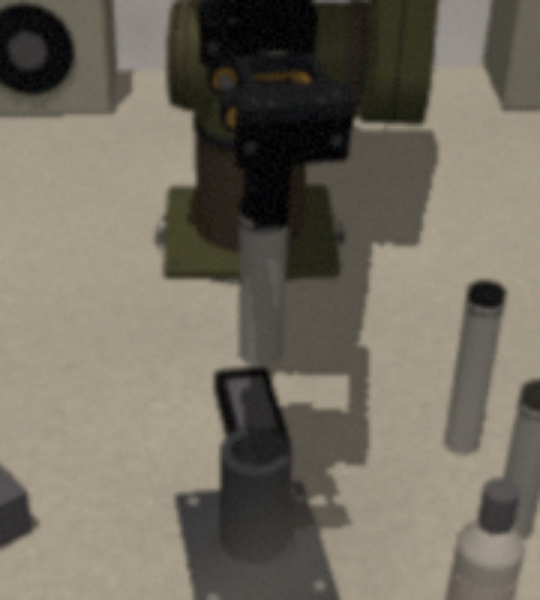

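The post hangs upright over the column (265,360 vs. mouth 258,440 in crop); same-camera fits say correct by (+0.5, +2) mm in tool axes. Descend to just above, then into the mouth.

Emit:
{"op": "move_arm", "data": {
  "increments": [
    [[0.5, 2, 30], 0, 0.25],
    [[0.5, 2, 65], 0, 0.25],
    [[0.5, 2, 82], 0, 0.25],
    [[0.5, 2, 84], 0, 0.25],
    [[0.5, 2, 84], 0, 0.25],
    [[0.5, 2, 84], 0, 0.25]
  ]
}}

```text
t: 22.42
eef_pos: [0.5418, -0.0113, 0.2218]
eef_rot: [[0.99, 0.143, 0.003], [0.143, -0.99, -0.0], [0.003, 0.001, -1.0]]
wrist_force: [-0.2, -0.5, -3.3]
gripper_width: 0.346
```

```bash
python3 - <<'E'
from h import *
from scipy.optimize import least_squares
shift([.5405,-.0105,.1473])
p,W,f=snap("scene","s13")
C=cloud(p,W,f);C=C[p["depth"]>0]
def fit(x,y,z0,z1,r,name):
    m=(np.hypot(C[:,0]-x,C[:,1]-y)<r+.012)&(C[:,2]>z0)&(C[:,2]<z1);q=C[m]
    s=least_squares(lambda a:np.hypot(q[:,0]-a[0],q[:,1]-a[1])-r,[x,y],loss="soft_l1",f_scale=.002)
    print(name,len(q),s.x.round(4),np.median(abs(s.fun)).round(4))
fit(.54,-.01,.14,.18,.017,"post");fit(.54,-.01,.03,.09,.030,"col")
shift([.5405,-.0105,.1473])
cv2.imwrite("pics/s13c.png",cv2.resize(p["color"][60:260,220:400,::-1],(540,600)))
E
```

```text
t 22.425 pos [ 0.5418 -0.0113  0.2218] std [0. 0. 0.] F [-0.2 -0.5 -3.3] g 0.346 tilt [ 0.003  -0.0003]
shift mm [-1.4 -1.  74.5]
post 184 [ 0.5413 -0.0117] 0.0006
col 432 [ 0.5401 -0.0108] 0.0008
t 22.475 pos [ 0.5417 -0.0113  0.2215] std [0. 0. 0.] F [-0.1 -0.3 -3.3] g 0.347 tilt [ 0.0026 -0.0003]
shift mm [-1.2 -1.  74.2]
```

View pics/s13c.png

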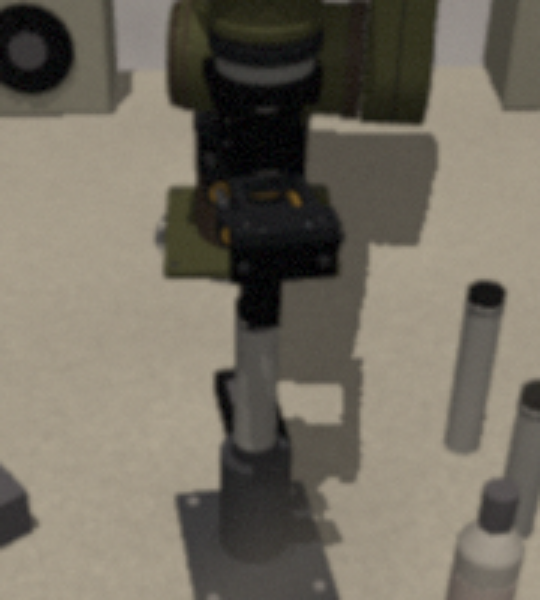

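Emit:
{"op": "move_arm", "data": {
  "increments": [
    [[0, 0, 0], 0, 0.25],
    [[0, 0, 0], 0, 0.25],
    [[0, 0, 0], 0, 0.25]
  ]
}}

```text
t: 22.85
eef_pos: [0.5409, -0.0112, 0.22]
eef_rot: [[0.99, 0.142, 0.0], [0.142, -0.99, -0.0], [0.0, 0.0, -1.0]]
wrist_force: [-0.1, 0.3, -3.1]
gripper_width: 0.352
```

```bash
python3 - <<'E'
from h import *
from scipy.optimize import least_squares
p,W,f=snap("scene")
C=cloud(p,W,f);C=C[p["depth"]>0]
def fit(x,y,z0,z1,r,name):
    m=(np.hypot(C[:,0]-x,C[:,1]-y)<r+.012)&(C[:,2]>z0)&(C[:,2]<z1);q=C[m]
    s=least_squares(lambda a:np.hypot(q[:,0]-a[0],q[:,1]-a[1])-r,[x,y],loss="soft_l1",f_scale=.002)
    print(name,len(q),s.x.round(4),np.median(abs(s.fun)).round(4)); return s.x
a=fit(.54,-.01,.14,.18,.017,"post");b=fit(.54,-.01,.03,.09,.030,"col")
R=state()["eef_rot"];print("corr tool mm",(R[:2,:2].T@(b-a)*1000).round(1))
shift([.5405,-.0105,.1473])
E
```

```text
post 185 [ 0.5402 -0.0116] 0.0006
col 429 [ 0.5402 -0.0108] 0.0007
corr tool mm [ 0.2 -0.8]
t 22.9 pos [ 0.5408 -0.0112  0.2198] std [0. 0. 0.] F [-0.3  0.2 -3.4] g 0.35 tilt [-0.0001 -0.    ]
shift mm [-0.2 -0.8 72.5]
```

Within 1 mm. Lower slowly into the bore (mouth at ~11 mm, floor at ~72.5 mm).

Emit:
{"op": "move_arm", "data": {
  "increments": [
    [[0, -0.8, 4], 0, 0.25],
    [[0, -0.8, 10], 0, 0.25],
    [[0, -0.8, 15], 0, 0.25],
    [[0, -0.8, 20], 0, 0.25],
    [[0, -0.8, 25], 0, 0.25]
  ]
}}

```text
t: 23.52
eef_pos: [0.5407, -0.0104, 0.1944]
eef_rot: [[0.99, 0.142, -0.0], [0.142, -0.99, 0.0], [-0.0, -0.0, -1.0]]
wrist_force: [-0.1, -0.2, -3.5]
gripper_width: 0.347
```

```bash
python3 - <<'E'
from h import *
shift([.5405,-.0105,.1473])
E
```

```text
t 23.525 pos [ 0.5407 -0.0104  0.1944] std [0. 0. 0.] F [-0.1 -0.2 -3.5] g 0.347 tilt [-0.0002  0.    ]
shift mm [-0.2  0.  47.1]
```

Emit:
{"op": "move_arm", "data": {
  "increments": [
    [[0, 0, 8], 0, 0.25],
    [[0, 0, 16], 0, 0.25],
    [[0, 0, 24], 0, 0.25],
    [[0, 0, 32], 0, 0.25],
    [[0, 0, 39], 0, 0.25],
    [[0, 0, 43], 0, 0.25],
    [[0, 0, 45], 0, 0.25],
    [[0, 0, 46], 0, 0.25],
    [[0, 0, 47], 0, 0.25],
    [[0, 0, 48], 0, 0.25],
    [[0, 0, 48], 0, 0.25]
  ]
}}

```text
t: 24.9
eef_pos: [0.541, -0.0104, 0.1474]
eef_rot: [[0.99, 0.143, 0.001], [0.143, -0.99, -0.0], [0.001, 0.0, -1.0]]
wrist_force: [-0.6, 0.6, -2.0]
gripper_width: 0.349
```

```bash
python3 - <<'E'
from h import *
shift([.5405,-.0105,.1473])
E
```

```text
t 24.9 pos [ 0.541  -0.0104  0.1474] std [0. 0. 0.] F [-0.6  0.6 -2. ] g 0.349 tilt [ 0.0008 -0.0001]
shift mm [-0.5 -0.   0.1]
```

Emit:
{"op": "move_arm", "data": {
  "increments": [
    [[0, 0, 1.2], 0, 0.25],
    [[0, 0, 1.2], 0, 0.25],
    [[0, 0, 1.2], 0, 0.25]
  ]
}}

```text
t: 25.28
eef_pos: [0.5414, -0.0105, 0.1473]
eef_rot: [[0.99, 0.143, 0.002], [0.143, -0.99, -0.0], [0.002, 0.0, -1.0]]
wrist_force: [-1.5, 0.3, 4.4]
gripper_width: 0.347
```

```bash
python3 - <<'E'
from h import *
shift([.5405,-.0105,.1473])
E
```

```text
t 25.275 pos [ 0.5414 -0.0105  0.1473] std [0. 0. 0.] F [-1.5  0.3  4.4] g 0.347 tilt [ 0.0017 -0.0002]
shift mm [-0.9 -0.1 -0. ]
```

Firmly seated (TCP stops at 0.1473 as predicted, force rising to +4 N). Release slowly and rise.

Emit:
{"op": "move_arm", "data": {
  "increments": [
    [[0, 0, 0.5], 0, 0.36],
    [[0, 0, 0], 0, 0.42],
    [[0, 0, 0], 0, 0.5],
    [[0, 0, 0], 0, 0.6],
    [[0, 0, 0], 0, 0.7],
    [[0, 0, 0], 0, 0.7],
    [[0, 0, -25], 0, 0.7],
    [[0, 0, -60], 0, 0.7],
    [[0, 0, -110], 0, 0.7],
    [[0, 0, -150], 0, 0.7],
    [[0, 0, -150], 0, 0.7]
  ]
}}

```text
t: 26.65
eef_pos: [0.5427, -0.0106, 0.3006]
eef_rot: [[0.99, 0.143, 0.008], [0.143, -0.99, -0.001], [0.008, 0.002, -1.0]]
wrist_force: [-0.3, 0.1, -0.6]
gripper_width: 0.7
```

```bash
python3 - <<'E'
from h import *
shift([.5405,-.0105,.3])
p,W,f=snap("scene","s14")
C=cloud(p,W,f);C=C[p["depth"]>0]
for n,x,y,h in [("new",.5405,-.0105,.185),("fin",.7645,-.21,.185),("a",.514,.337,.11),("c",.517,.22,.154),("d",.4,.194,.176)]:
    m=(np.hypot(C[:,0]-x,C[:,1]-y)<.025)&(abs(C[:,2]-h)<.008);q=C[m]
    if len(q)>5: print(n,len(q),np.round(cv2.minEnclosingCircle(q[:,:2].astype(np.float32))[0],4),"ztop",np.percentile(q[:,2],[50,75,90]).round(4))
for n in ["gauge_grip","gauge_tip","adapter_center","tapemeasure_center","cleaner_center","taperoll_center"]:
    for r in models.landmark_of(p,n)[:1]: print(n,round(r["p"],2),tow(W,r["position"]).round(4))
E
```

```text
t 26.65 pos [ 0.5427 -0.0106  0.3006] std [0. 0. 0.] F [-0.3  0.1 -0.6] g 0.7 tilt [ 0.0082 -0.001 ]
shift mm [-2.1 -0.4  0.6]
new 133 [ 0.543  -0.0111] ztop [0.1846 0.1855 0.1861]
fin 219 [ 0.7655 -0.2108] ztop [0.1846 0.1853 0.1859]
a 123 [0.5165 0.3364] ztop [0.1096 0.111  0.1118]
c 130 [0.5177 0.2207] ztop [0.1539 0.1546 0.1553]
d 106 [0.4012 0.1928] ztop [0.1758 0.1768 0.1772]
gauge_grip 0.86 [ 0.4959 -0.2604  0.1771]
gauge_tip 0.69 [0.3992 0.1944 0.0896]
adapter_center 0.45 [ 0.3749 -0.0099  0.0097]
tapemeasure_center 0.85 [0.6861 0.2844 0.0307]
cleaner_center 0.7 [0.6536 0.1582 0.0891]
taperoll_center 0.72 [0.5146 0.2199 0.0796]
```

View pics/s14.png

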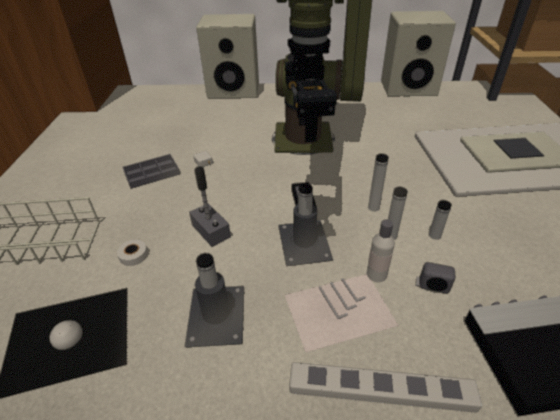

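The new post's top at (305,190) reads 0.1846 m, the same as the finished post's. The rod is in its block (202,180), posts a, c and d are standing, and the bystanders haven't moved; the one odd tape-roll reading is a misdetection, as the roll is visible at (132,250). The arm is clear, so I'll let it settle and hand in.

Emit:
{"op": "move_arm", "data": {
  "increments": [
    [[0, 0, -20], 0, 0.7],
    [[0, 0, -20], 0, 0.7],
    [[0, 0, -20], 0, 0.7],
    [[0, 0, -20], 0, 0.7]
  ]
}}

```text
t: 27.5
eef_pos: [0.5406, -0.0104, 0.3153]
eef_rot: [[0.99, 0.143, -0.0], [0.143, -0.99, 0.0], [-0.0, -0.0, -1.0]]
wrist_force: [-0.2, 1.0, -0.1]
gripper_width: 0.7
```

```bash
python3 - <<'E'
from h import *
s=state();print(s["t"],s["eef_pos"],s["wrist_force"])
print(ticket.job_done())
E
```

```text
27.5 [ 0.54059978 -0.01038672  0.31533981] [-0.22964141  1.01894378 -0.13400354]
the job is handed in; nothing more can be done
None
```

The 132 mm post (post b) is in the socket, and its top is level with the finished stand's. I handed the job in at 27.5 s.

- **Probing:** I took the depth rod from the block and lowered it into the empty socket. It stopped 62 mm down, with the tip holding still while the force rose to 8 N. That depth calls for the 132 mm post. I then put the rod back in its hole.
- **Placing:** I lowered post b until it stopped at the height expected for 62 mm, with the force rising to about 4 N, and then let go.
- **Last checks:** In the scene camera both post tops read 0.1846 m. The rod stands upright in its hole, posts a, c and d are standing where they were, and the arm is clear.
- **Readings that disagreed:** The last network readings for the tape roll and the rod's tip landed on posts c and d. The picture shows both the roll and the rod in place, so I treated these as misdetections. The adapter reading was weak (p 0.45), but its position was within 4 mm of the first one.

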